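# Seat the cuvette turret on the photometer drive

### The arm

A 6-joint arm with a two-finger parallel gripper is mounted at the origin on the work surface. World frame = base frame: x ahead of the robot, y to its left, z up, the work surface at z = 0. Lengths are in mm, angles in rad, forces in N, time in s.
With the tool pointing down it reaches from about 350 to 725 mm from the base axis. Payload 6 kg.
Tool frame: the origin (TCP) lies at the very end of the fingers, on their centre line; the grasp point (between the pads) lies env.grasp_offset behind it (env.grasp_offset is the distance from the TCP to the grasp point, in mm); z points along the fingers, y is the line along which they close (so a half turn about z gives the same grasp; the last joint's range is limited). The gripper opens to 85 mm and grips with 20 to 120 N. Pads are 22 mm wide; open, the fingers measure 114 mm over their backs; the gripper's body (76 mm by 85 mm) begins 54 mm behind the grasp point. The pads swing forward as they close: fully open they stand 13 mm farther back than shut.
Start: joints at [-0.994, 0.04, 0.085, 0, -1.615, -0.334], TCP at [144.263, -582.376, 231.261] pointing down, gripper open.
Joint ranges: [-2.56, 2.56], [-1.29, 2.01], [-1.08, 1.49], [-3.29, 1.98], [-2.81, -0.18], [-2.99, 2.99]. Speed limits (rad/s): [2.57, 2.57, 3.01, 3.14, 3.14, 3.14].

### API

Orientations are given as a unit quaternion [x, y, z, w].
In Python, from station import status, camera, env, models gives the robot as it stands.
- The arm moves only by the shell command python3 -m creep 'ROWS' [OPENING]. ROWS is JSON, a list of rows, each an object of numbers: "dx", "dy", "dz": the shift along the tool's x, y, z in mm; "yaw": the turn about the tool's z in degrees. A call has 1 to 12 rows; each row is the pose to reach, as a shift and turn from the pose commanded when the call began, along the tool's axes at that moment; what a row does not reach only later rows make up. A row lasts 1/10 s, in which the tool goes at most 50 mm and 8.59 degrees, less where a joint would pass 70% of its speed; a pose out of reach is approached as far as the arm can. A call with a gripper value outside its range is refused whole. OPENING is the closure, from 0 (fully open) to 1 (shut), set as the call begins (- or left out, the last holds). The fingers move at their own pace and stop on an object; the grip force is fixed at half the most. Time passes only in rows, so rows that repeat a pose let the fingers close. It gives the time, the measured TCP pose, the force, the opening and the grip force at its end, in the units of the state.
- status.state(): the state, without advancing time (a new reading comes with each control period).
- camera(name): name is "scene" or "top" or "wrist"; returns a dict with "pixels" (420x560x3 uint8, red, green, blue), "fx", "fy", "cx", "cy" (pixels), "rvec" (rotation vector, rad) and "tvec" (3), from world to camera coordinates, as OpenCV has them; the wrist camera has in their place "mount" (4x4, takes a point from camera to tool coordinates, whose origin is the TCP and whose axes are the flange's). Camera axes: x right, y down, z forward; pixel columns grow to the right and rows downward; lengths in mm; the calibration is good to about 2 mm. A picture is of the moment at which its call begins: read the wrist's pose just before it. There is no depth.
- env.job_done(): hands the job in; it is judged then, once.
Trained networks look in a picture, given as the dict that the camera call returned (one of the last four; its "shot" number tells which), for a name from the list of things; names that differ only in an ending like _2 or _b are one class to them, and where a whole thing is asked for, a point or a joint stands for the part that bears it (a point fixed in the world has none). Each returns a list of dicts, best first, with "p" (0 to 1); they miss things now and then, are a little off and sometimes report something else, mostly with a low value. They report only what shows in the picture. A call takes as long as a camera call. They do not tell look-alikes from the thing itself.
- models.cut_out(name, picture): "mask" (420x560 bool, what is visible of it) and "bbox" ([left, top, right, bottom] in pixels, round what is visible of it).
- models.mark_of(name, picture): "uv" ([column, row] in pixels: a listed point, or the origin of a listed thing).
The state is a dict: "t": time; "joint_positions": joint angles; "dq": joint speeds; "joint_efforts": joint torques, N m; "tool_pos": TCP position; "ee_rot": TCP orientation; "ft_force": force on the tool from outside, world axes, zero at the start; "torque": the same for the moment, N m; "gripper_width": finger opening in mm; "grip_force": force on a finger pad.
Only numpy, scipy, OpenCV 4.12 (cv2) and the standard library are available. Lean on these libraries where they do the work, as an engineer would, in place of code of your own. Each camera call takes 0.05 s, during which the arm holds its last target. There are 200 camera calls.

### The job

Pick the cuvette turret (the plate with the orange grip bar) up from its blue mat and fit it on the photometer: lower it over the steel shaft and gently turn it until the pin beside the shaft, somewhere anticlockwise of the red mark on the deck, finds the turret's slot and the turret drops fully home, flat on the drive hub. Do not force it down while it is riding on the pin, let go of it at the end, and leave the bottle, beaker and vial as they stand.

Things in the scene. Friction and masses are not known exactly. Their poses are not given: they have to be found in the camera images.
- turret_mid (a point): Middle of the loose cuvette turret, on its bore axis 23 mm above the underside, z up. Orange grip bar on the plate's centre: 46 mm long along x, 28 mm wide along y, from 8 to 46 mm above the underside. A 13.4 mm round bore goes right through bar and plate. Starts upright on the mat, yaw within 1 rad of the world's.
- hub_face (a point): Centre of the flat top of the photometer's round steel drive hub (80 mm across, 67 mm above the bench), where the turret's underside must rest. Axes are those of the case, not of the hub. Seated, turret_mid is 23 mm above this point; riding on the pin it is 32 mm above. The hub is braked and does not turn; it is oiled and slippery.
- analyser: Photometer, fixed, white: a low deck 180 x 180 mm, 55 mm high, centred on the drive axis, and a console with a dark screen on its +y side, 105 mm high, starting 85 mm from the axis. Origin on the drive axis at bench level; z up. Yaw within 0.3 rad of the world's.
- mat: Fixed blue mat 110 x 110 x 6 mm under the turret at the start; origin at the centre of its underside.
- turret: The same turret (about 0.25 kg), origin at its underside, same axes: square aluminium plate 96 x 96 x 8 mm. Four grey pockets 22 x 22 mm, reaching 34 mm above the underside, are centred 34 mm from the middle in x and y (at the corners): bring the fingers down on the bar's long sides, between the pockets.
- reagent: Amber reagent bottle, loose, 52 mm across, 110 mm tall, origin at the centre of its base. Leave it alone.
- beaker: Glass beaker, loose, 56 mm across, 75 mm tall, origin at the centre of its base. Leave it alone.
- vial: Small vial with a red cap, loose, 26 mm across, 50 mm tall, origin at the centre of its base. Leave it alone.
- turret_slot (a point): Centre of the pin slot on the turret's underside, 30 mm from the bore axis along the turret's +x; it goes right through the plate, 12.4 mm radially x 9.4 mm sideways. A red mark lies outside it at the plate's edge.
- shaft_tip (a point): Top of the steel shaft that rises from the hub's centre: 12 mm in diameter, 52 mm tall, its top 8 mm tapered to 4 mm. A brass pin 8 mm across, 9 mm tall (top slightly bevelled) stands on the hub 30 mm from the axis, 0.1 to 1.05 rad (6 to 60 degrees) anticlockwise from above of this point's +x (red mark on the deck); its exact angle is not measured.
Things that resemble listed ones, but are neither listed nor needed, are in the scene too. Of the things like the mat, leave any that is brown or yellow; of the rest the larger one is meant.

How it is judged:
By the outcome, as a careful person would: the job done as asked, in the order asked, and still so for the second after the job is handed in, with the robot touching nothing.
It also fails if it takes over 72 s, if anything falls off the work surface, if the arm or the gripper's body presses on something with over 40 N, if the wrist force passes 120 N, or if a joint passes its speed limit or range.

## Working session

There is one attempt and no reset: what is moved stays moved. The work goes in short steps, Python scripts to look and compute and a shell command to move; the robot and the scene stay as the last step left them, time stands still between calls to the robot, and variables do not carry over. Pictures are saved under pics/ and viewed, at most 10 in all, crops included, and the job is handed in when it is done.

```bash
ls; mkdir -p pics; cat > h.py <<'E'
import numpy as np, cv2
from scipy.spatial.transform import Rotation as R
from station import status, camera, env, models
def save(p,f): cv2.imwrite('pics/'+f,p['pixels'][:,:,::-1])
def cam(p,st=None):
    # returns Rcw (cam->world), centre
    if 'rvec' in p and p['rvec'] is not None:
        Rm=cv2.Rodrigues(np.array(p['rvec'],float))[0]; return Rm.T,-Rm.T@np.array(p['tvec'],float).ravel()
    M=np.array(p['mount']); Rt=R.from_quat(st['ee_rot']).as_matrix()
    return Rt@M[:3,:3], Rt@M[:3,3]+np.array(st['tool_pos'])
def ray(p,uv,z,st=None):
    A,c=cam(p,st); d=A@np.array([(uv[0]-p['cx'])/p['fx'],(uv[1]-p['cy'])/p['fy'],1]); return c+d*(z-c[2])/d[2]
def proj(p,X,st=None):
    A,c=cam(p,st); q=A.T@(np.array(X,float)-c); return np.array([p['fx']*q[0]/q[2]+p['cx'],p['fy']*q[1]/q[2]+p['cy']])
E
python3 - <<'E'
from h import *
st=status.state(); print(st['ee_rot'],st['tool_pos'],st['gripper_width'],env.grasp_offset, st['ft_force'])
for n in ['top','scene']:
    p=camera(n); save(p,n+'0.png')
    for k,z in [('turret_mid',29),('turret_slot',6),('turret',6),('hub_face',67),('shaft_tip',119),('analyser',0),('mat',0),('reagent',0),('beaker',0),('vial',0)]:
        print(n,k,[(round(r['p'],2),np.round(r['uv']),np.round(ray(p,r['uv'],z)[:2],1)) for r in models.mark_of(k,p)[:3]])
E
```

```text
pics
[-1.21117115e-01  9.92637840e-01  8.60435888e-04 -1.49528172e-04] [ 144.24051618 -582.05462498  230.28838473] 85.60863391519187 18.700000000000003 [ 0.67778911 -1.22025608 -0.73909869]
top turret_mid [(0.93, array([317., 207.]), array([ 519.5, -198.4]))]
top turret_slot [(0.93, array([309., 196.]), array([ 550.7, -178.6]))]
top turret [(0.58, array([318., 209.]), array([ 517.3, -201.2]))]
top hub_face [(0.87, array([184., 198.]), array([527.3, 126.4])), (0.35, array([309., 192.]), array([ 550.6, -175. ]))]
top shaft_tip [(0.61, array([182., 195.]), array([527.2, 125.4]))]
top analyser [(0.55, array([185., 198.]), array([537.1, 135.5]))]
top mat [(0.9, array([389., 210.]), array([ 518.8, -383.8])), (0.88, array([379., 290.]), array([ 319. , -357.6])), (0.78, array([320., 273.]), array([ 355.5, -209.3]))]
top reagent [(0.83, array([369., 144.]), array([ 688.5, -331.2])), (0.32, array([318., 207.]), array([ 522.9, -201.9]))]
top beaker []
top vial [(0.55, array([271., 239.]), array([437.3, -85. ]))]
scene turret_mid [(0.72, array([234., 227.]), array([ 515.1, -199.1]))]
scene turret_slot [(0.83, array([236., 244.]), array([ 542.1, -187.5]))]
scene turret [(0.72, array([232., 239.]), array([ 527.4, -200.2]))]
scene hub_face [(0.6, array([388., 235.]), array([539.4, 128.6]))]
scene shaft_tip [(0.73, array([390., 209.]), array([523.5, 126.5]))]
scene analyser [(0.79, array([383., 262.]), array([543.4, 125.1]))]
scene mat [(0.97, array([247., 199.]), array([ 363.9, -207.6])), (0.92, array([198., 186.]), array([ 328., -346.])), (0.84, array([235., 241.]), array([ 525.8, -196.1]))]
scene reagent [(0.69, array([147., 282.]), array([ 682.4, -336.1]))]
scene beaker [(0.7, array([237., 247.]), array([ 547. , -184.9])), (0.58, array([216., 294.]), array([ 692.4, -188.9]))]
scene vial [(0.54, array([292., 222.]), array([439.4, -82.8]))]
```

View pics/top0.png

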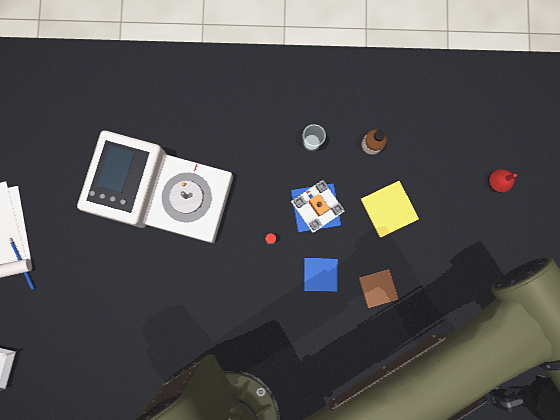

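View pics/scene0.png

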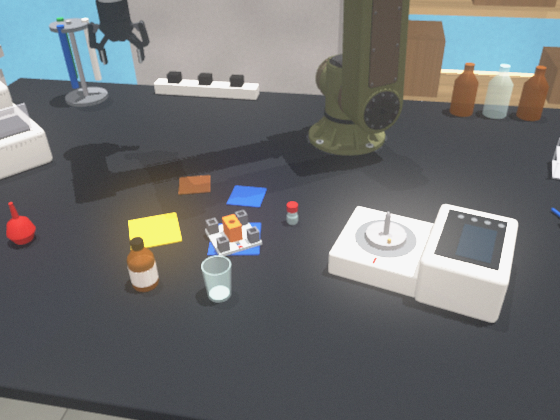

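The top view shows the turret at (318,206) on the larger blue mat, with the vial at (271,239). The photometer axis is at (184,196), its red mark at (195,167), and a brass pin shows near (183,184). The scene view agrees.

```bash
cat >> h.py <<'E'
def goal(pos,ydir_deg,st=None):
    "tool pointing down, tool y along world heading ydir_deg (mod 180): dx,dy,dz,yaw"
    st=st or status.state(); A=R.from_quat(st['ee_rot']).as_matrix()
    d=A.T@(np.array(pos)-st['tool_pos']); h=np.degrees(np.arctan2(A[1,1],A[0,1]))
    w=(ydir_deg-h+90)%180-90
    return np.round(d,1), 'yaw',round(-w,2),'heading',round(h,2)
E
python3 - <<'E'
from h import *
print(goal([519,-199,230],123))
E
```

```text
(array([-455.9,  282. ,    1.3]), 'yaw', np.float64(-19.09), 'heading', np.float64(103.91))
```

```bash
python3 -m creep '[{"dx":-20,"dy":12,"yaw":-1},{"dx":-60,"dy":37,"yaw":-3},{"dx":-100,"dy":62,"yaw":-5},{"dx":-140,"dy":87,"yaw":-7},{"dx":-180,"dy":112,"yaw":-9},{"dx":-220,"dy":137,"yaw":-11},{"dx":-260,"dy":162,"yaw":-13},{"dx":-300,"dy":187,"yaw":-15},{"dx":-340,"dy":212,"yaw":-17},{"dx":-380,"dy":237,"yaw":-19},{"dx":-420,"dy":260,"yaw":-19},{"dx":-450,"dy":280,"yaw":-19}]' 0
cat > look.py <<'E'
from h import *
import sys
st=status.state(); p=camera('wrist'); save(p,sys.argv[1])
print(st['t'],np.round(st['tool_pos'],1),goal(st['tool_pos'],90,st))
for a in sys.argv[2:]:
    k,z=a.split('='); print(k,[(round(r['p'],2),np.round(r['uv']),np.round(ray(p,r['uv'],float(z),st),1)) for r in models.mark_of(k,p)[:3]])
E
python3 look.py w1.png turret_mid=29 turret_slot=6 turret=6 mat=0
```

```text
1.1 [ 144.3 -582.4  231.3] (array([0., 0., 0.]), 'yaw', np.float64(13.91), 'heading', np.float64(103.91))
turret_mid []
turret_slot []
turret []
mat []invalid input
```

View pics/w1.png

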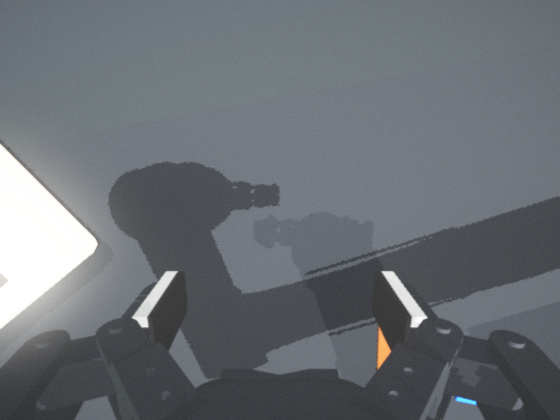

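The move was refused, so this view shows only the bare bench at the start pose. I'll retry with every key given.

```bash
python3 -m creep '[{"dx":-20,"dy":12,"dz":0,"yaw":-1},{"dx":-60,"dy":37,"dz":0,"yaw":-3},{"dx":-100,"dy":62,"dz":0,"yaw":-5},{"dx":-140,"dy":87,"dz":0,"yaw":-7},{"dx":-180,"dy":112,"dz":0,"yaw":-9},{"dx":-220,"dy":137,"dz":0,"yaw":-11},{"dx":-260,"dy":162,"dz":0,"yaw":-13},{"dx":-300,"dy":187,"dz":0,"yaw":-15},{"dx":-340,"dy":212,"dz":0,"yaw":-17},{"dx":-380,"dy":237,"dz":0,"yaw":-19},{"dx":-420,"dy":260,"dz":0,"yaw":-19},{"dx":-450,"dy":280,"dz":0,"yaw":-19}]' 
python3 look.py w2.png turret_mid=29 turret_slot=6 turret=6 mat=0
```

```text
t: 2.55
tool_pos: [515.2, -200.3, 231.2]
ee_rot: [-0.284, 0.959, 0.0, 0.0]
ft_force: [-0.3, -0.2, -0.3]
gripper_width: 85.3
grip_force: 0.0
2.55 [ 515.2 -200.3  231.2] (array([0., 0., 0.]), 'yaw', np.float64(32.99), 'heading', np.float64(122.99))
turret_mid [(0.59, array([273., 197.]), array([ 525.7, -200.9,   29. ]))]
turret_slot []
turret [(0.64, array([275., 189.]), array([ 520.9, -202.4,    6. ]))]
mat [(0.62, array([136., 100.]), array([ 521.1, -384.7,    0. ]))]
```

View pics/w2.png

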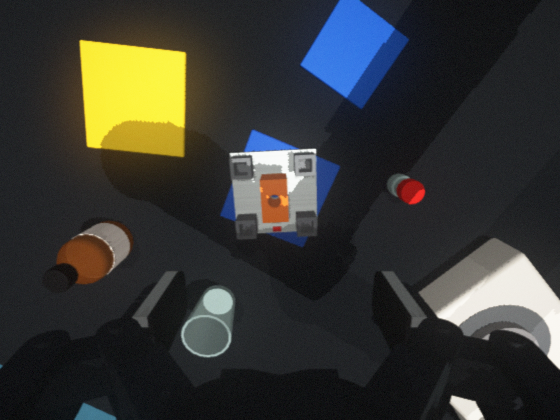

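The turret is centred at about (274,195): bore (274,200), red mark (277,229), bar long side upright in the picture, so the fingers already straddle the correct sides. The beaker stands at (210,325).

```bash
cat > tur.py <<'E'
from h import *
def tur(p,st,zb,red=True):
    "zb: height of the underside; red-mark/orange estimate of the bar top"
    hsv=cv2.cvtColor(p['pixels'],cv2.COLOR_RGB2HSV)
    m=((hsv[...,0]>5)&(hsv[...,0]<18)&(hsv[...,1]>200)&(hsv[...,2]>170)).astype(np.uint8)
    n,l,s,c=cv2.connectedComponentsWithStats(m); i=1+np.argmax(s[1:,4])
    mm=cv2.morphologyEx((l==i).astype(np.uint8),cv2.MORPH_CLOSE,np.ones((9,9)))
    ct=max(cv2.findContours(mm,0,2)[0],key=cv2.contourArea)
    w=np.array([ray(p,q[0],zb+46,st)[:2] for q in ct],np.float32)
    return s[i],cv2.minAreaRect(w)
E
python3 - <<'E'
from tur import *
st=status.state(); p=camera('wrist')
print(tur(p,st,6)); print('bore',ray(p,[274,200],52,st),'red',ray(p,[277,229],14,st))
print('plate L',ray(p,[231,151],14,st),ray(p,[316,149],14,st))
pt=camera('top'); print(tur(pt,None,6)); 
for k,z in [('turret_mid',29),('turret_slot',6)]: print([np.round(ray(p,r['uv'],z,st),1) for r in models.mark_of(k,p)])
big=cv2.resize(p['pixels'][130:250,200:360],None,fx=5,fy=5,interpolation=2)[:,:,::-1]; cv2.imwrite('pics/w2b.png',big)
E
```

```text
(array([265, 214,  23,  10, 106], dtype=int32), ((537.0885009765625, -191.2039337158203), (9.988354682922363, 23.386747360229492), 32.947776794433594))
bore [ 521.23339728 -203.87486248   52.        ] red [ 557.63571056 -176.89107606   14.        ]
plate L [ 508.31840181 -269.65746255   14.        ] [ 455.07334807 -191.55888015   14.        ]Traceback (most recent call last):
  File "<stdin>", line 5, in <module>
  File "tur.py", line 6, in tur
    n,l,s,c=cv2.connectedComponentsWithStats(m); i=1+np.argmax(s[1:,4])
                                                     ~~~~~~~~~^^^^^^^^^
    return _wrapfunc(a, 'argmax', axis=axis, out=out, **kwds)
    return bound(*args, **kwds)
ValueError: attempt to get argmax of an empty sequence
```

```bash
python3 -m creep '[{"dx":-2,"dy":-2,"dz":30,"yaw":-1},{"dx":-4,"dy":-4,"dz":70,"yaw":-1},{"dx":-4,"dy":-4,"dz":100,"yaw":-1},{"dx":-4,"dy":-4,"dz":100,"yaw":-1},{"dx":-4,"dy":-4,"dz":100,"yaw":-1}]'
python3 look.py w3.png turret_mid=29 turret_slot=6 turret=6
```

```text
t: 3.4
tool_pos: [519.0, -204.6, 132.5]
ee_rot: [-0.291, 0.957, -0.001, 0.0]
ft_force: [0.2, -0.7, 0.3]
gripper_width: 85.2
grip_force: 0.0
3.4 [ 519.  -204.6  132.5] (array([0., 0., 0.]), 'yaw', np.float64(33.86), 'heading', np.float64(123.86))
turret_mid [(0.7, array([279., 224.]), array([ 524.4, -201. ,   29. ]))]
turret_slot []
turret []
```

View pics/w3.png

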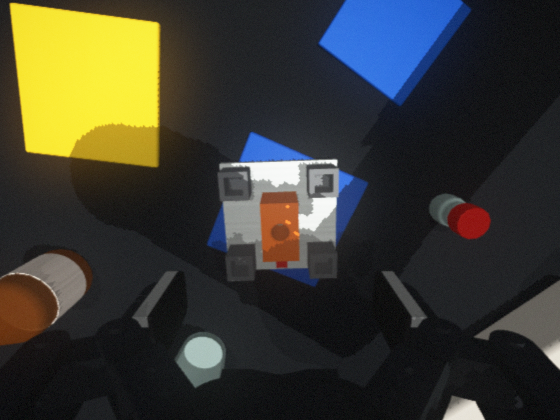

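The bar's top face is centred about (280,232), with the bore at (280,232) and the red mark at (281,264).

```bash
python3 - <<'E'
from h import *
st=status.state(); p=camera('wrist')
for n,uv,z in [('bore',(280,232),52),('red',(282,264),14),('bl',(262,263),52),('br',(300,262),52),('e1',(221,162),14),('e2',(337,159),14)]:
    print(n,np.round(ray(p,uv,z,st),1))
e=ray(p,(337,159),14,st)-ray(p,(221,162),14,st); h=np.degrees(np.arctan2(e[1],e[0])); print(h,np.hypot(*e[:2]))
print(goal([*ray(p,(280,232),52,st)[:2],20],h))
E
```

```text
bore [ 525.1 -200.2   52. ]
red [ 560.9 -173.8   14. ]
bl [ 553.9 -197.5   52. ]
br [ 536.8 -173.7   52. ]
e1 [ 513.  -266.6   14. ]
e2 [ 458.  -189.3   14. ]
125.41532295379332 94.86954959987031
(array([ -5.9,   0.4, 113.3]), 'yaw', np.float64(-1.51), 'heading', np.float64(123.9))
```

```bash
python3 -m creep '[{"dx":-3,"dy":0,"dz":20,"yaw":-1},{"dx":-5,"dy":0,"dz":50,"yaw":-1.5},{"dx":-5,"dy":0,"dz":80,"yaw":-1.5},{"dx":-5,"dy":0,"dz":100,"yaw":-1.5},{"dx":-5,"dy":0,"dz":110,"yaw":-1.5},{"dx":-5,"dy":0,"dz":112,"yaw":-1.5},{"dx":-5,"dy":0,"dz":112,"yaw":-1.5}]' && python3 -m creep '[{"dx":0,"dy":0,"dz":0,"yaw":0},{"dx":0,"dy":0,"dz":0,"yaw":0},{"dx":0,"dy":0,"dz":0,"yaw":0},{"dx":0,"dy":0,"dz":0,"yaw":0},{"dx":0,"dy":0,"dz":0,"yaw":0},{"dx":0,"dy":0,"dz":0,"yaw":0},{"dx":0,"dy":0,"dz":0,"yaw":0},{"dx":0,"dy":0,"dz":0,"yaw":0},{"dx":0,"dy":0,"dz":0,"yaw":0},{"dx":0,"dy":0,"dz":0,"yaw":0}]' 1
```

```text
t: 4.35
tool_pos: [524.1, -200.9, 20.4]
ee_rot: [-0.304, 0.953, -0.0, 0.001]
ft_force: [0.2, 0.9, 0.6]
gripper_width: 85.4
grip_force: 0.0
t: 5.35
tool_pos: [523.8, -200.9, 19.9]
ee_rot: [-0.304, 0.953, -0.0, 0.0]
ft_force: [-0.1, 0.7, 5.9]
gripper_width: 27.3
grip_force: 60.8
```

```bash
python3 -m creep '[{"dx":0,"dy":0,"dz":-10,"yaw":0},{"dx":0,"dy":0,"dz":-40,"yaw":0},{"dx":0,"dy":0,"dz":-80,"yaw":4},{"dx":-15,"dy":7,"dz":-115,"yaw":10},{"dx":-35,"dy":17,"dz":-150,"yaw":16},{"dx":-55,"dy":27,"dz":-180,"yaw":22},{"dx":-75,"dy":37,"dz":-205,"yaw":28},{"dx":-95,"dy":47,"dz":-225,"yaw":34},{"dx":-115,"dy":57,"dz":-235,"yaw":40},{"dx":-132,"dy":65,"dz":-240,"yaw":46},{"dx":-144,"dy":71,"dz":-240,"yaw":52},{"dx":-144,"dy":71,"dz":-240,"yaw":52}]'
python3 -m creep '[{"dx":0,"dy":0,"dz":0,"yaw":0},{"dx":0,"dy":0,"dz":0,"yaw":0}]'
python3 look.py w4.png turret_mid=270 shaft_tip=119 hub_face=67 turret_slot=247
```

```text
t: 6.55
tool_pos: [599.6, -57.9, 257.7]
ee_rot: [0.144, 0.99, 0.0, -0.002]
ft_force: [0.3, -0.2, -2.7]
gripper_width: 27.3
grip_force: 60.1
t: 6.75
tool_pos: [599.2, -60.0, 258.8]
ee_rot: [0.144, 0.99, -0.0, -0.001]
ft_force: [-0.1, 0.5, -1.9]
gripper_width: 27.3
grip_force: 60.1
6.75 [599.2 -60.  258.8] (array([0., 0., 0.]), 'yaw', np.float64(-16.53), 'heading', np.float64(73.47))
turret_mid [(0.76, array([276., 285.]), array([597.6, -61.7, 270. ]))]
shaft_tip [(0.96, array([472.,  67.]), array([533.1, 122.5, 119. ]))]
hub_face [(0.58, array([442.,  75.]), array([532.6, 123.2,  67. ]))]
turret_slot [(0.67, array([280., 314.]), array([627.8, -68.4, 247. ]))]
```

View pics/w4.png

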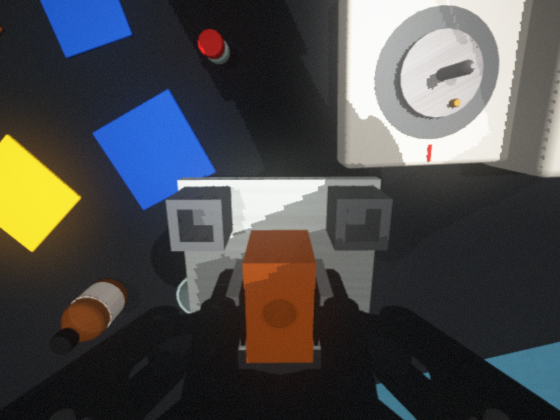

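The hub's at about (441,73), shaft tip (472,67), brass pin (455,103), red mark on the deck (429,153). The held turret sits level in the fingers, its bore at (280,314).

```bash
python3 - <<'E'
from h import *
st=status.state(); p=camera('wrist')
g=lambda uv,z:ray(p,uv,z,st)[:2]
print('bore',g((280,314),st['tool_pos'][2]-13.9+46), 'rear edge',g((178,180),st['tool_pos'][2]-5.9),g((381,178),st['tool_pos'][2]-5.9))
ax=g((472,67),119); pin=g((456,103),76); red=g((429.5,153),55)
hm=models.mark_of('shaft_tip',p)[0]['uv'];print(hm)
# dark ring ellipse: fit
gray=cv2.cvtColor(p['pixels'],cv2.COLOR_RGB2GRAY)
m=((gray>90)&(gray<160)).astype(np.uint8); m[:, :365]=0; m[145:]=0; m[:,505:]=0
n,l,s,c=cv2.connectedComponentsWithStats(m); i=1+np.argmax(s[1:,4]); ct=max(cv2.findContours((l==i).astype(np.uint8),0,2)[0],key=cv2.contourArea)
el=cv2.fitEllipse(cv2.convexHull(ct)); print('ring',el,s[i],g(el[0],55))
an=lambda d:np.degrees(np.arctan2(d[1],d[0]))
for a in (ax,g(el[0],55)): print(a,'pin',pin-a,an(pin-a),np.hypot(*(pin-a)),'red',red-a,an(red-a),np.hypot(*(red-a)))
pt=camera('top')
for k,z in [('hub_face',67),('shaft_tip',119)]: print(k,[np.round(ray(pt,r['uv'],z),1) for r in models.mark_of(k,pt)[:1]])
print('top pin',ray(pt,(183,184.5),76),'red',ray(pt,(195.5,167),55))
E
```

```text
bore [599.46118105 -60.2196589 ] rear edge [540.61850682 -92.79248055] [566.94330807  -0.94304952]
[471.2, 66.6]
ring ((444.81378173828125, 67.64155578613281), (103.76666259765625, 125.62403869628906), 13.214953422546387) [ 437    5   61  126 2526] [527.86509051 133.18111343]
[533.7018923  122.61556765] pin [28.57763659  6.0880805 ] 12.026308766685855 29.21893285517722 red [ 73.59761823 -16.99558904] -13.003133802934432 75.534491826783
[527.86509051 133.18111343] pin [34.41443839 -4.47746529] -7.412786833969354 34.704484796567705 red [ 79.43442003 -27.56113482] -19.135094588056027 84.07998119532891
hub_face [array([531.8, 123.9,  67. ])]
shaft_tip [array([523.5, 122.7, 119. ])]
top pin [559.48775046 130.02871218  76.        ] red [607.10954303 104.69629312  55.        ]
```

```bash
python3 -m creep '[{"dx":10,"dy":13,"dz":0,"yaw":-1},{"dx":30,"dy":40,"dz":0,"yaw":-4},{"dx":52,"dy":70,"dz":5,"yaw":-7},{"dx":75,"dy":100,"dz":20,"yaw":-10},{"dx":95,"dy":128,"dz":40,"yaw":-13},{"dx":110,"dy":148,"dz":60,"yaw":-14.5},{"dx":116.5,"dy":156.3,"dz":75,"yaw":-14.5},{"dx":116.5,"dy":156.3,"dz":90,"yaw":-14.5},{"dx":116.5,"dy":156.3,"dz":98,"yaw":-14.5},{"dx":116.5,"dy":156.3,"dz":98,"yaw":-14.5},{"dx":116.5,"dy":156.3,"dz":98,"yaw":-14.5}]'
python3 - <<'E'
from h import *
st=status.state(); print(st['tool_pos'],st['ft_force'],st['torque'],goal([532,123,160],90,st))
p=camera('scene'); im=p['pixels'][130:300,310:520]; cv2.imwrite('pics/s5.png',cv2.resize(im,None,fx=3.5,fy=3.5,interpolation=2)[:,:,::-1])
print(proj(p,[532,123,119]),proj(p,[532,123,146]))
print([(r['p'],r['uv'],ray(p,r['uv'],169)) for r in models.mark_of('turret_mid',p)],[(r['p'],r['uv'],ray(p,r['uv'],119)) for r in models.mark_of('shaft_tip',p)])
E
```

```text
t: 8.35
tool_pos: [533.1, 123.0, 162.0]
ee_rot: [0.019, 1.0, 0.0, 0.0]
ft_force: [0.5, 0.0, -2.6]
gripper_width: 27.2
grip_force: 60.0
[533.07663067 122.98446578 162.01183669] [ 0.46474106  0.00738336 -2.58988055] [ 0.00939682 -0.02935758 -0.00762741] (array([ 1.1, -0. ,  2. ]), 'yaw', np.float64(-2.14), 'heading', np.float64(87.86))
[387.69905292 211.51414037] [389.03133946 200.09748649]
[(0.74, [388.9, 190.2], array([532.74591829, 120.58847395, 169.        ]))] [(0.97, [386.0, 212.9], array([537.20903652, 119.87431472, 119.        ]))]
```

View pics/s5.png

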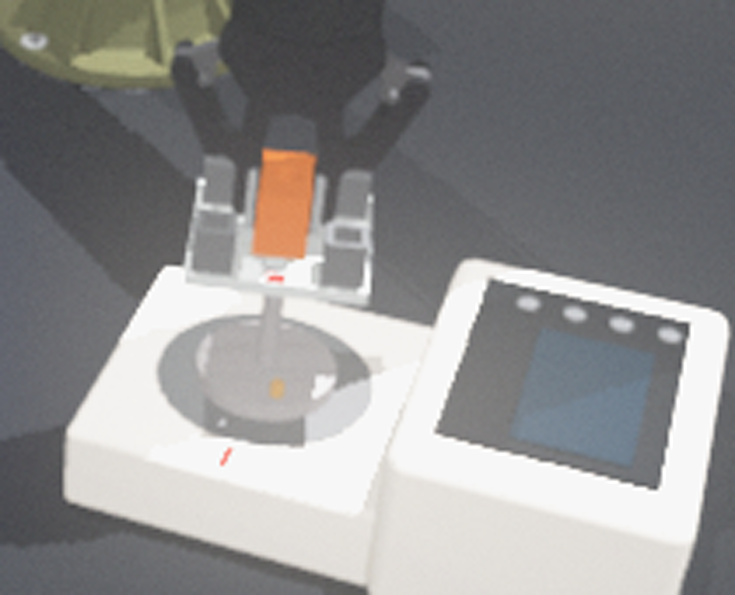

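The scene crop shows the plate level just above the shaft, the shaft under the plate's middle (268,300) and the pin at (277,388). I'm lowering gently and watching the force.

```bash
python3 -m creep '[{"dx":0.5,"dy":0,"dz":10,"yaw":0},{"dx":0.5,"dy":0,"dz":20,"yaw":0},{"dx":0.5,"dy":0,"dz":26,"yaw":0},{"dx":0.5,"dy":0,"dz":29,"yaw":0},{"dx":0.5,"dy":0,"dz":31,"yaw":0},{"dx":0.5,"dy":0,"dz":33,"yaw":0},{"dx":0.5,"dy":0,"dz":34,"yaw":0},{"dx":0.5,"dy":0,"dz":34,"yaw":0}]'; python3 -c "
from h import *
s=status.state();print(s['ft_force'],s['torque'],s['tool_pos'])"
```

```text
t: 9.3
tool_pos: [532.1, 123.6, 127.3]
ee_rot: [0.018, 1.0, 0.0, 0.0]
ft_force: [-1.3, 0.4, -2.6]
gripper_width: 27.3
grip_force: 60.0
[-1.30518253  0.38590837 -2.59351663] [-0.00280489  0.04134173 -0.00354257] [532.14171667 123.6342389  127.34601877]
```

```bash
python3 -m creep '[{"dx":0,"dy":0,"dz":2,"yaw":0},{"dx":0,"dy":0,"dz":4,"yaw":0},{"dx":0,"dy":0,"dz":6,"yaw":0},{"dx":0,"dy":0,"dz":8,"yaw":0},{"dx":0,"dy":0,"dz":8,"yaw":0}]'; python3 -c "
from h import *
s=status.state();print(s['ft_force'],s['torque'],s['tool_pos'])"
```

```text
t: 9.8
tool_pos: [531.9, 123.5, 118.8]
ee_rot: [0.018, 1.0, -0.0, -0.0]
ft_force: [-0.2, -0.3, -2.5]
gripper_width: 27.6
grip_force: 60.0
[-0.17843891 -0.33244222 -2.54052167] [-0.0171691   0.04210202 -0.05110886] [531.89661742 123.51532925 118.81256651]
```

```bash
python3 -m creep '[{"dx":0,"dy":0,"dz":4,"yaw":0},{"dx":0,"dy":0,"dz":9,"yaw":0},{"dx":0,"dy":0,"dz":14,"yaw":0},{"dx":0,"dy":0,"dz":18,"yaw":0},{"dx":0,"dy":0,"dz":21,"yaw":0},{"dx":0,"dy":0,"dz":23,"yaw":0},{"dx":0,"dy":0,"dz":23,"yaw":0}]'; python3 -c "
from h import *
s=status.state();print(s['ft_force'],s['torque'],s['tool_pos'])"
```

```text
t: 10.5
tool_pos: [532.0, 123.5, 95.9]
ee_rot: [0.018, 1.0, -0.0, -0.0]
ft_force: [-0.4, 0.5, -2.6]
gripper_width: 27.4
grip_force: 60.0
[-0.44770905  0.53186063 -2.5946507 ] [-0.01362241 -0.00254199  0.01684947] [531.97454481 123.5390006   95.94607629]
```

```bash
python3 -m creep '[{"dx":0,"dy":0,"dz":1,"yaw":0},{"dx":0,"dy":0,"dz":2,"yaw":0},{"dx":0,"dy":0,"dz":3,"yaw":0},{"dx":0,"dy":0,"dz":4,"yaw":0},{"dx":0,"dy":0,"dz":4.5,"yaw":0},{"dx":0,"dy":0,"dz":5,"yaw":0},{"dx":0,"dy":0,"dz":5,"yaw":0}]'; python3 -m creep '[{"dx":0,"dy":0,"dz":0.5,"yaw":0},{"dx":0,"dy":0,"dz":1,"yaw":0},{"dx":0,"dy":0,"dz":1,"yaw":0}]'
```

```text
t: 11.2
tool_pos: [532.1, 123.6, 91.2]
ee_rot: [0.018, 1.0, 0.0, -0.0]
ft_force: [-0.3, 1.1, -3.8]
gripper_width: 27.2
grip_force: 60.0
t: 11.5
tool_pos: [532.0, 123.6, 90.2]
ee_rot: [0.018, 1.0, 0.0, -0.0]
ft_force: [-0.5, -0.9, -2.0]
gripper_width: 27.3
grip_force: 60.0
```

```bash
python3 -m creep '[{"dx":0,"dy":0,"dz":0.3,"yaw":0},{"dx":0,"dy":0,"dz":0.6,"yaw":0},{"dx":0,"dy":0,"dz":0.6,"yaw":0}]';python3 -m creep '[{"dx":0,"dy":0,"dz":0.3,"yaw":0},{"dx":0,"dy":0,"dz":0.6,"yaw":0},{"dx":0,"dy":0,"dz":0.6,"yaw":0}]'
```

```text
t: 11.8
tool_pos: [532.2, 123.6, 89.9]
ee_rot: [0.018, 1.0, 0.0, 0.0]
ft_force: [-1.1, -0.5, -1.9]
gripper_width: 27.4
grip_force: 60.0
t: 12.1
tool_pos: [532.4, 123.6, 89.8]
ee_rot: [0.018, 1.0, 0.0, 0.0]
ft_force: [-0.9, -0.4, 1.7]
gripper_width: 27.3
grip_force: 60.4
```

Contact with the pin at about 4 N, at the expected riding height. Now I'm turning anticlockwise.

```bash
python3 -m creep '[{"dx":0,"dy":0,"dz":0,"yaw":-1},{"dx":0,"dy":0,"dz":0,"yaw":-2},{"dx":0,"dy":0,"dz":0,"yaw":-3},{"dx":0,"dy":0,"dz":0,"yaw":-4},{"dx":0,"dy":0,"dz":0,"yaw":-5},{"dx":0,"dy":0,"dz":0,"yaw":-6},{"dx":0,"dy":0,"dz":0,"yaw":-7},{"dx":0,"dy":0,"dz":0,"yaw":-8}]';python3 -m creep '[{"dx":0,"dy":0,"dz":0,"yaw":-0.7},{"dx":0,"dy":0,"dz":0,"yaw":-1.4},{"dx":0,"dy":0,"dz":0,"yaw":-2}]';python3 -m creep '[{"dx":0,"dy":0,"dz":0,"yaw":-0.7},{"dx":0,"dy":0,"dz":0,"yaw":-1.4},{"dx":0,"dy":0,"dz":0,"yaw":-2}]'; python3 -c "
from h import *
s=status.state();print(s['torque'],goal(s['tool_pos'],90,s))"
```

```text
t: 12.9
tool_pos: [532.4, 123.5, 89.4]
ee_rot: [-0.052, 0.999, 0.0, 0.0]
ft_force: [0.1, -2.2, 4.8]
gripper_width: 27.4
grip_force: 60.9
t: 13.2
tool_pos: [531.9, 123.8, 88.7]
ee_rot: [-0.069, 0.998, 0.0, -0.0]
ft_force: [0.5, 0.5, -2.2]
gripper_width: 27.2
grip_force: 60.1
t: 13.5
tool_pos: [531.2, 123.6, 87.8]
ee_rot: [-0.087, 0.996, -0.0, -0.001]
ft_force: [0.3, 1.1, -2.5]
gripper_width: 27.3
grip_force: 60.1
[ 0.0149316   0.0021687  -0.01920863] (array([0., 0., 0.]), 'yaw', np.float64(9.97), 'heading', np.float64(99.97))
```

```bash
python3 -m creep '[{"dx":0,"dy":0,"dz":0.5,"yaw":0},{"dx":0,"dy":0,"dz":1,"yaw":0},{"dx":0,"dy":0,"dz":1.5,"yaw":0},{"dx":0,"dy":0,"dz":1.5,"yaw":0}]'; python3 -c "
from h import *
s=status.state();print(s['torque'],goal(s['tool_pos'],90,s))"
```

```text
t: 13.9
tool_pos: [532.0, 123.6, 87.4]
ee_rot: [-0.086, 0.996, 0.0, -0.0]
ft_force: [-0.1, 0.0, -2.4]
gripper_width: 26.8
grip_force: 60.1
[-0.00683217  0.02642297  0.00109775] (array([0., 0., 0.]), 'yaw', np.float64(9.91), 'heading', np.float64(99.91))
```

```bash
python3 -m creep '[{"dx":0,"dy":0,"dz":0.7,"yaw":0},{"dx":0,"dy":0,"dz":1.4,"yaw":0},{"dx":0,"dy":0,"dz":2,"yaw":0},{"dx":0,"dy":0,"dz":2,"yaw":0}]'; python3 -m creep '[{"dx":0,"dy":0,"dz":0.7,"yaw":0},{"dx":0,"dy":0,"dz":1.4,"yaw":0},{"dx":0,"dy":0,"dz":2,"yaw":0},{"dx":0,"dy":0,"dz":2,"yaw":0}]';python3 -c "
from h import *
s=status.state();print(s['torque'],goal(s['tool_pos'],90,s))"
```

```text
t: 14.3
tool_pos: [532.1, 123.6, 85.5]
ee_rot: [-0.086, 0.996, 0.0, -0.0]
ft_force: [0.8, -1.0, -2.1]
gripper_width: 26.9
grip_force: 60.1
t: 14.7
tool_pos: [532.0, 123.6, 83.4]
ee_rot: [-0.086, 0.996, -0.0, -0.0]
ft_force: [0.0, 0.4, -1.7]
gripper_width: 27.2
grip_force: 60.1
[-0.02187428 -0.01759313 -0.02706424] (array([0., 0., 0.]), 'yaw', np.float64(9.91), 'heading', np.float64(99.91))
```

```bash
python3 -m creep '[{"dx":0,"dy":0,"dz":0.6,"yaw":0},{"dx":0,"dy":0,"dz":1.2,"yaw":0},{"dx":0,"dy":0,"dz":1.8,"yaw":0},{"dx":0,"dy":0,"dz":1.8,"yaw":0}]'; python3 -m creep '[{"dx":0,"dy":0,"dz":0.4,"yaw":0},{"dx":0,"dy":0,"dz":0.8,"yaw":0},{"dx":0,"dy":0,"dz":0.8,"yaw":0}]'; python3 -m creep '[{"dx":0,"dy":0,"dz":0.4,"yaw":0},{"dx":0,"dy":0,"dz":0.8,"yaw":0},{"dx":0,"dy":0,"dz":0.8,"yaw":0}]'
```

```text
t: 15.1
tool_pos: [532.1, 123.6, 81.7]
ee_rot: [-0.086, 0.996, 0.0, -0.0]
ft_force: [0.5, -1.5, -3.0]
gripper_width: 26.9
grip_force: 60.1
t: 15.4
tool_pos: [532.1, 123.6, 81.0]
ee_rot: [-0.086, 0.996, 0.0, -0.0]
ft_force: [-0.4, -0.4, -3.5]
gripper_width: 27.0
grip_force: 60.2
t: 15.7
tool_pos: [532.4, 123.6, 80.9]
ee_rot: [-0.086, 0.996, 0.0, 0.0]
ft_force: [-1.5, -0.2, 1.4]
gripper_width: 27.1
grip_force: 60.6
```

The turret has reached the hub at the expected TCP height of 80.9 mm. Next I open the gripper and back off.

```bash
python3 -m creep '[{"dx":0,"dy":0,"dz":0,"yaw":0},{"dx":0,"dy":0,"dz":0,"yaw":0},{"dx":0,"dy":0,"dz":0,"yaw":0},{"dx":0,"dy":0,"dz":0,"yaw":0},{"dx":0,"dy":0,"dz":0,"yaw":0},{"dx":0,"dy":0,"dz":0,"yaw":0},{"dx":0,"dy":0,"dz":0,"yaw":0},{"dx":0,"dy":0,"dz":0,"yaw":0}]' 0 && python3 -m creep '[{"dx":0,"dy":0,"dz":-5,"yaw":0},{"dx":0,"dy":0,"dz":-20,"yaw":0},{"dx":0,"dy":0,"dz":-40,"yaw":0},{"dx":0,"dy":0,"dz":-70,"yaw":0},{"dx":0,"dy":0,"dz":-100,"yaw":0},{"dx":0,"dy":0,"dz":-130,"yaw":0},{"dx":0,"dy":0,"dz":-130,"yaw":0}]'
python3 look.py w6.png turret_mid=90 turret_slot=67; python3 - <<'E'
import cv2
a=cv2.imread('pics/w6.png')
from h import *
p=camera('scene'); b=p['pixels'][150:300,310:520][:,:,::-1]
b=cv2.resize(b,(588,420)); cv2.imwrite('pics/c6.png',cv2.resize(np.hstack([a,b]),(800,293)))
print([(r['p'],proj(p,[532.2,123.6,90]),r['uv']) for r in models.mark_of('turret_mid',p)])
E
```

```text
t: 16.5
tool_pos: [532.1, 123.6, 80.2]
ee_rot: [-0.086, 0.996, 0.0, 0.0]
ft_force: [-0.1, 0.3, 0.7]
gripper_width: 85.3
grip_force: 0.0
t: 17.2
tool_pos: [534.1, 123.8, 217.2]
ee_rot: [-0.086, 0.996, 0.001, 0.005]
ft_force: [0.2, 1.0, 0.1]
gripper_width: 85.4
grip_force: 0.0
17.2 [534.1 123.8 217.2] (array([0., 0., 0.]), 'yaw', np.float64(9.91), 'heading', np.float64(99.91))
turret_mid [(0.96, array([280., 206.]), array([533.2, 123.9,  90. ]))]
turret_slot [(0.57, array([282., 229.]), array([561.9, 131. ,  67. ]))]
[(0.65, array([386.61549016, 223.49303927]), [386.9, 222.9])]
```

View pics/c6.png

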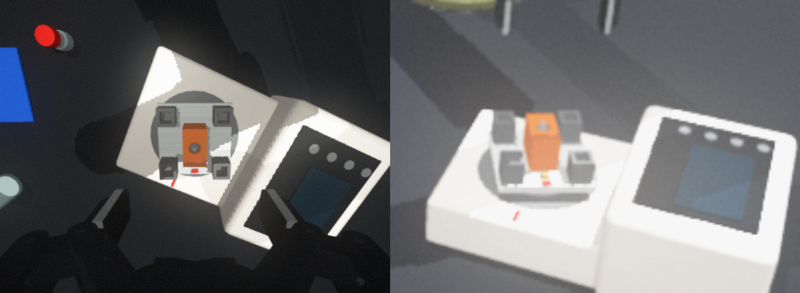

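The turret sits flat and centred on the hub, with the shaft tip just above the bar at (543,126) and the gold pin visible in the slot at (545,177). The gripper is clear, so I'm handing in.

```bash
python3 -c "
from station import env
print(env.job_done())"
```

```text
the job is handed in; nothing more can be done
None
```

The turret is seated flat on the photometer's drive hub with the pin in its slot, released with the gripper clear and the bottle, beaker and vial untouched; the job was handed in at about 17 s.

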